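# Stack shaping bars on the cradle rack and chock both layers

### The arm

A 7-joint arm with a two-finger parallel gripper is mounted at the origin on a cart in front of the work surface, level with it; the furniture and walls round the work are solid. World frame = base frame: x ahead of the robot, y to its left, z up, the work surface at z = 0. Lengths are in mm, angles in degrees, forces in N, time in s.
With the tool pointing down it reaches from about 400 to 850 mm from the base axis. Payload 6.9 kg.
Tool frame: the origin (TCP) lies midway between the tips of the shut fingers; the grasp point (between the pads) lies 19 mm behind it; z points along the fingers, y is the line along which they close (so a half turn about z gives the same grasp; the last joint's range is limited). The gripper opens to 85 mm and grips with 20 to 120 N. Pads are 22 mm wide; open, the fingers measure 114 mm over their backs; the gripper's body (76 mm by 85 mm) begins 54 mm behind the grasp point. The pads swing forward as they close: fully open they stand 13 mm farther back than shut.
Start: joints at [74.914, 29.078, -13.613, 85.955, 7.202, 65.827, -8.869], TCP at [225.281, -582.975, 231.275] pointing down, gripper open.
Joint ranges: [-176.47, 176.47], [-13.61, 117.27], [-81.72, 77.17], [0.22, 143.17], [-87.28, 267.28], [10, 112.55], [-165.47, 165.47]. Speed limits (degrees/s): [136.94, 136.94, 180, 180, 180, 180, 180].

### API

Orientations are given as [roll, pitch, yaw] about the fixed x, y, z axes, in that order (R = Rz(yaw) Ry(pitch) Rx(roll)).
In Python, from plant import get_obs, grab_frame, camera_model, hand_in gives the robot as it stands. The module is installed in compiled form; this text tells all that it offers.
- The arm moves only by the shell command python3 -m creep 'ROWS' [FORCE]. ROWS is JSON, a list that holds one entry, the list of rows, each a list of 7 numbers: the turn, a rotation vector about the tool's x, y, z normalised to -1 to 1, where 1 is 90 degrees, then the shift along the tool's x, y, z normalised to -1 to 1, where 1 is 0.75 m, then the opening, from 0 (shut) to 1 (fully open). In form: [[[wx, wy, wz, dx, dy, dz, gripper], ...]]. A call has 1 to 20 rows; each row is the pose to reach, as a shift and turn from the pose commanded when the call began, along the tool's axes at that moment; what a row does not reach only later rows make up. A row lasts 1/8 s, in which the tool goes at most 62.5 mm and 10.7 degrees, less where a joint would pass 70% of its speed; a pose out of reach is approached as far as the arm can. A call with a number of a shift or a turn outside -1 to 1 is refused whole. A call with a gripper value outside its range is refused whole. The fingers move at their own pace and stop on an object; FORCE is the grip in N (left out, the last holds). Time passes only in rows, so rows that repeat a pose let the fingers close. It gives the time, the measured TCP pose, the force, the opening and the grip force at its end, in the units of the state.
- get_obs(): the state, without advancing time (a new reading comes with each control period).
- grab_frame(name): name is "side" or "top"; returns the picture (400x640x3 uint8, red, green, blue); there is no depth.
- camera_model(name): a dict with "fx", "fy", "cx", "cy" (pixels), "k1" (the pictures are not rectified: a ray, as slopes to the right and down, at radius r is drawn at 1 + k1 r^2 times it, then the intrinsics apply), "xyz" and "rotation" of the camera in the world. Camera axes: x right, y down, z forward; pixel columns grow to the right and rows downward; lengths in mm; the calibration is good to about 2 mm. A picture is of the moment at which its call begins. camera_model takes no time and is no camera call.
- hand_in(): hands the job in; it is judged then, once.
The state is a dict: "time": time; "qpos": joint angles; "joint_vel": joint speeds; "effort": joint torques, N m; "eef_pos": TCP position; "eef_rot": TCP orientation; "ft_force": force on the tool from outside, world axes, zero at the start; "ft_torque": the same for the moment, N m; "gripper_width": finger opening in mm; "grasp_force": force on a finger pad.
Only numpy, scipy, OpenCV 4.12 (cv2) and the standard library are available. Lean on these libraries where they do the work, as an engineer would, in place of code of your own. Each camera call takes 0.05 s, during which the arm holds its last target. There are 200 camera calls.

### The job

Lay the dark bar in the cradle rack beside the dark bar already there, then push the red chock up by its tab until its rubber face bears firmly but gently on it and both dark bars lie tight together against the stop, and let the chock go. Only then lay the pale bar on top, in the groove between the two, and swing the yellow keeper over so that it lies on the pale bar. Lay the bars centred end to end on the cradle, never let one fall to the bench, and leave the mug and the white wax pot where they are.

Things in the scene. Friction and masses are not known exactly. Their poses are not given: they have to be found in the camera images.
- rack: Wooden cradle rack fixed to the bench; origin on the bench under its middle, x away from the robot, y left, z up (offsets below in its frame, mm). Bars lie along x on two cheeks (x = -58 and 58, 18 thick, open between) whose tops slope 6 degrees down to the left, to a stop face square to them; slope and stop meet at y 50, z 70. A loose bar rolls slowly left to the stop.
- cover_edge (a point): Middle of the lower front edge of the board over the rack's rear (x -30, z 300). The front ends of the bars stand only 50 in front of it, so an upright tool cannot reach bars in the rack: lean its top towards the robot, 22 to 35 degrees from vertical, and come in and leave along its own axis, gripping the bar some 35 in front of its middle.
- seat_second (a point): Where the dark bar's centre ends, tight against the first bar (rack x 0, y -22, z 103). Fingers need room beside it, so lay it some 32 farther right (y -54, z 106); it rolls or is pushed left.
- seat_top (a point): Where the pale bar's centre ends, on top in the groove (rack x 0, y 7, z 143). The lower bars' tops lie 15 to 20 below this point, under the fingers.
- first_bar_mid (a point): Centre of the dark brown wooden bar already in the rack against the stop: 50 diameter, 160 long, axis along its x.
- dark_bar_mid (a point): Centre of the loose dark brown wooden bar, 50 diameter, 160 long, about 0.3 kg, axis along its x (either end may lead). It lies level on a wooden V-rest, centre 90 above the bench; V-blocks at 46 to 64 from its middle, no wider than the bar, so fingers can straddle it at its middle.
- pale_bar_mid (a point): Centre of the loose pale wooden bar, same size and lying on a like V-rest; which bar is on the left varies.
- chock_face: Black rubber face of the red chock, right of the bars. It is sprung in the chock: 0.8 N per mm, 14 mm of travel, then solid. It should press on the dark bar with 2 to 6 N when the chock is left; over 20 N dents the bar.
- chock: Red chock that slides along the slope to the left (its y axis) and back, up to 112 mm; stays where it is left: sliding takes about 6 N. Its rubber face stands 20 mm left of its origin.
- chock_tab (a point): Middle of the right-hand face of the chock's push tab, an upright plate 40 (x) by 12 by 46 high standing in front of the covered part. Push it to the left.
- keeper: Yellow keeper arm, hinged about the rack's x axis at y 95, z 130 at the rack's left; its origin lies on the hinge, its arm (115 long, 20 wide, 8 thick) points along its -y. It starts thrown open, leaning to the left past upright; pushed to the right past upright it falls by its own weight (60 g) on whatever lies there. The arm crosses the bars at x -48.
- keeper_tip (a point): Middle of the keeper's cross rod (14 diameter, along x from -100 to -38 of the rack), 115 from the hinge; push here from the left.
- dark_bar: The loose dark bar itself; origin at its centre.
- pale_bar: The loose pale bar itself; origin at its centre.
- first_bar: The first dark bar itself; origin at its centre.
- mug: Green and white mug, 80 across, 101 high, a bystander at the right; origin under it.
- wax_pot: White wax pot, 50 across, 57 high, a bystander at the left; origin under it.

How it is judged (in metres and radians):
On the way, in this order (a step that is already met when the one before it is completed fails the run):
1. the dark bar lies on the cradle cheeks, along the rack and let go (x of dark_bar_mid in the frame of rack between -0.03 and 0.03 m and y of dark_bar_mid in the frame of rack between -0.09 and -0.015 m and z of dark_bar_mid in the frame of rack between 0.097 and 0.115 m and angle between the x axis of dark_bar_mid and the x axis of rack, either way round below 0.15 rad and contact force between the fingers and dark_bar below 0.1 N), for 0.2 s.
2. the chock bears on it with 1.2 N or more, both dark bars tight against the stop, chock let go, pale bar not yet in the rack (x of dark_bar_mid in the frame of rack between -0.03 and 0.03 m and y of dark_bar_mid in the frame of rack between -0.026 and -0.018 m and z of dark_bar_mid in the frame of rack between 0.0987 and 0.1067 m and angle between the x axis of each of dark_bar_mid, first_bar_mid and the x axis of rack, either way round below 0.08 rad and x of first_bar_mid in the frame of rack between -0.03 and 0.03 m and y of first_bar_mid in the frame of rack between 0.0238 and 0.0318 m and z of first_bar_mid in the frame of rack between 0.0935 and 0.1015 m and contact force between chock_face and dark_bar above 1.2 N and contact force between the fingers and chock below 0.1 N and distance between pale_bar_mid and first_bar_mid above 0.1 m), for 0.2 s.
3. the pale bar lies in the groove between them, let go, keeper not yet on it (x of pale_bar_mid in the frame of rack between -0.03 and 0.03 m and y of pale_bar_mid in the frame of rack between 0.0034 and 0.0114 m and z of pale_bar_mid in the frame of rack between 0.1392 and 0.1472 m and angle between the x axis of pale_bar_mid and the x axis of rack, either way round below 0.08 rad and contact force between the fingers and pale_bar below 0.1 N and contact force between keeper and pale_bar below 0.01 N), for 0.2 s.
4. the keeper lies on the pale bar (contact force between keeper and pale_bar above 0.08 N), for 0.2 s.
At the end, for the whole second after the job is handed in: Both dark bars tight against the stop and the pale bar in the groove on top, each within 4 mm of its place across the rack, 30 mm along it and 0.08 rad of its direction, at rest; the chock's face presses on the dark bar with over 1.2 N and the keeper lies on the pale bar (x of first_bar_mid in the frame of rack between -0.03 and 0.03 m and y of first_bar_mid in the frame of rack between 0.0238 and 0.0318 m and z of first_bar_mid in the frame of rack between 0.0935 and 0.1015 m and angle between the x axis of each of first_bar_mid, dark_bar_mid, pale_bar_mid and the x axis of rack, either way round below 0.08 rad and x of dark_bar_mid in the frame of rack between -0.03 and 0.03 m and y of dark_bar_mid in the frame of rack between -0.026 and -0.018 m and z of dark_bar_mid in the frame of rack between 0.0987 and 0.1067 m and x of pale_bar_mid in the frame of rack between -0.03 and 0.03 m and y of pale_bar_mid in the frame of rack between 0.0034 and 0.0114 m and z of pale_bar_mid in the frame of rack between 0.1392 and 0.1472 m and contact force between chock_face and dark_bar above 1.2 N and contact force between keeper and pale_bar above 0.08 N and linear speed of each of first_bar, dark_bar, pale_bar below 0.01 m/s); the robot touches nothing.
It fails at once if the chock's face pressed on the dark bar with over 20 N (contact force between chock_face and dark_bar above 20 N).
It fails at once if a bar fell to the bench (height (world z) of any of dark_bar_mid, pale_bar_mid, first_bar_mid below 0.04 m).
It fails at once if the mug or the wax pot was moved by over 20 mm (distance of any of mug, wax_pot from where it was at the start of the episode above 0.02 m).
It also fails if it takes over 70 s, if anything falls off the work surface, if the arm or the gripper's body presses on something with over 40 N, if the wrist force passes 120 N, or if a joint passes its speed limit or range.

## Working session

There is one attempt and no reset: what is moved stays moved. The work goes in short steps, Python scripts to look and compute and a shell command to move; the robot and the scene stay as the last step left them, time stands still between calls to the robot, and variables do not carry over. Pictures are saved under pics/ and viewed, at most 10 in all, crops included, and the job is handed in when it is done.

```bash
mkdir -p pics
python3 - <<'E'
from plant import *
import cv2
for n in("side","top"):
    f=grab_frame(n); cv2.imwrite(f"pics/{n}0.png",f[:,:,::-1]); print(n,camera_model(n))
print(get_obs())
E
```

```text
side {'fx': 501.10671036994165, 'fy': 501.10671036994165, 'cx': 319.7601659863556, 'cy': 207.8410044122958, 'k1': -0.022939377965115165, 'xyz': array([ 407.47805349, 1416.33376834, 1291.82967242]), 'rotation': array([-127.23810198,   -1.32746223, -170.75643078])}
top {'fx': 413.0096843360777, 'fy': 413.0096843360777, 'cx': 320.01162855815056, 'cy': 194.7707218184985, 'k1': -0.007625437497143916, 'xyz': array([ -79.24836853, -157.06407295, 1553.6994386 ]), 'rotation': array([-152.32021266,   -0.71330497,  -77.57235836])}
{'time': 0.1, 'qpos': array([ 74.91230698,  29.11980213, -13.60932179,  86.00220183,
         7.20023135,  65.82757087,  -8.86953869]), 'joint_vel': array([ 0.04676199, -0.11093915,  0.04320154, -0.05990514, -0.03040777,
        0.06098751, -0.08889921]), 'effort': array([-4.57748480e-03, -6.21840191e+01, -2.19390348e+00, -2.50203967e+01,
        1.27795944e-02,  7.82887480e-03,  5.48925914e-05]), 'eef_pos': array([ 225.10491416, -582.57352067,  230.5311221 ]), 'eef_rot': array([-1.79908923e+02,  2.23169137e-04,  2.11318839e+01]), 'ft_force': array([0.63485679, 0.22829327, 0.6993089 ]), 'ft_torque': array([-0.03554834,  0.01934911,  0.03559726]), 'grasp_force': 0.0, 'gripper_width': 85.37354402376413}
```

View pics/side0.png

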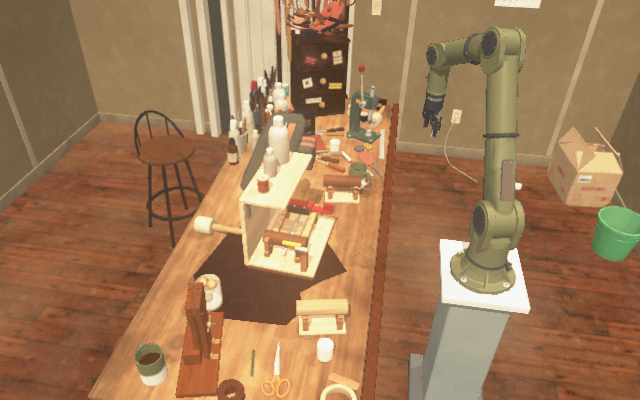

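View pics/top0.png

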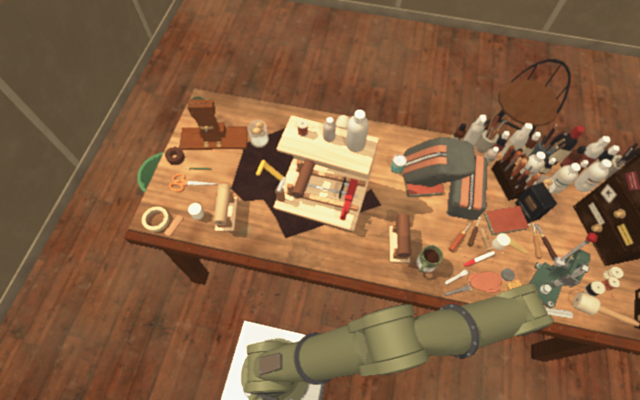

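The top view shows the pale bar at left (223,205), the dark bar at right (402,235) and the rack around (325,190). The side view has the pale bar at (322,308), the dark bar at (342,185) and the rack at (290,240). I'll enlarge both.

Run:
```python
import cv2
a=cv2.imread("pics/top0.png")[125:275,200:420]
a=cv2.resize(a,None,fx=3.6,fy=3.6,interpolation=cv2.INTER_CUBIC);cv2.imwrite("pics/topc.png",a)
b=cv2.imread("pics/side0.png")[165:345,240:380]
b=cv2.resize(b,None,fx=3.3,fy=3.3,interpolation=cv2.INTER_CUBIC);cv2.imwrite("pics/sidec.png",b);print(a.shape,b.shape)
```

```text
(540, 792, 3) (594, 462, 3)
```

View pics/topc.png

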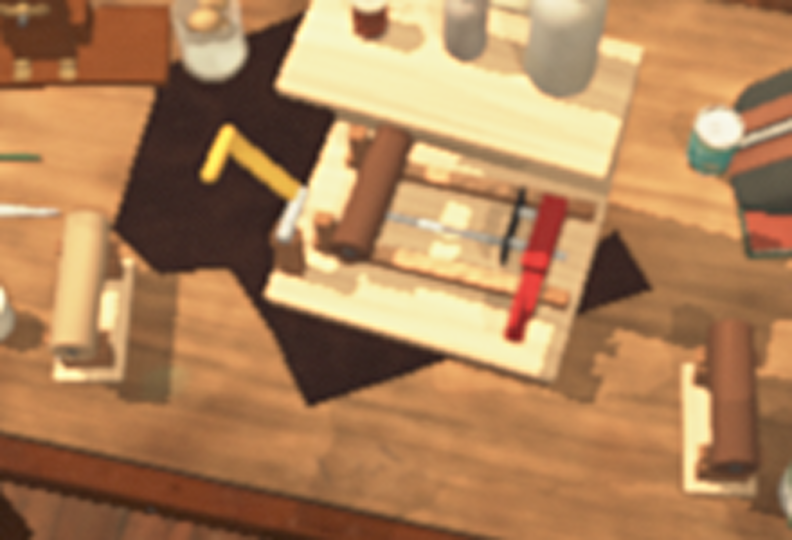

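View pics/sidec.png

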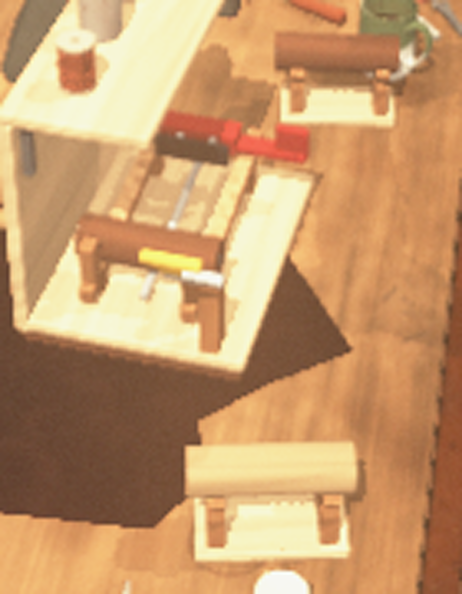

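Top crop: the first bar's front cap is near (352,250), the loose dark bar spans (732,320) to (735,476), the pale bar spans (88,212) to (74,360), and the cover's lower edge runs (277,92) to (608,178). The tab is near (515,335). Side crop: the tab is at (292,143) and the cover's front-left lower corner at (152,148). I'll fit cylinder silhouettes and the rack features.

```bash
cat > h.py <<'E'
import numpy as np, cv2
from scipy.spatial.transform import Rotation as Ro
from scipy.optimize import least_squares
from plant import *
CM={n:camera_model(n) for n in("side","top")}
def proj(n,P):
    c=CM[n]; R=Ro.from_euler('xyz',c["rotation"],degrees=True).as_matrix()
    q=(np.atleast_2d(P)-c["xyz"])@R; s=q[:,:2]/q[:,2:]
    s=s*(1+c["k1"]*(s**2).sum(1,keepdims=True))
    return s*[c["fx"],c["fy"]]+[c["cx"],c["cy"]]
def full(n,p):
    p=np.atleast_2d(np.array(p,float)); return p/3.6+[200,125] if n=="top" else p/3.3+[240,165]
a=np.linspace(0,2*np.pi,40,endpoint=False)
CYL=np.array([[e,25*np.cos(t),25*np.sin(t)] for e in(-80,80) for t in a])
def rz(y): return Ro.from_euler('z',y,degrees=True).as_matrix()
def barres(c,yaw,obs):
    r=[]
    for n,pts in obs.items():
        h=cv2.convexHull(proj(n,CYL@rz(yaw).T+c).astype(np.float32))
        r+=[cv2.pointPolygonTest(h,tuple(map(float,p)),True) for p in full(n,pts)]
    return r
def tri(pt,ps,z=None):
    f=lambda X:np.r_[(proj("top",X)-full("top",pt))[0],(proj("side",X)-full("side",ps))[0]]
    s=least_squares(f,[500,0,100]); return s.x.round(1),s.fun.round(2)
E
cat > fit.py <<'E'
from h import *
dark=dict(top=[(711,340),(714,430),(751,335),(757,455),(735,476),(732,320)],side=[(300,33),(380,37),(330,71),(275,50),(400,55)])
pale=dict(top=[(65,230),(55,335),(106,235),(96,335),(88,211),(74,360)],side=[(220,445),(330,442),(220,496),(330,492),(185,470),(358,468)])
for nm,o,g in(("dark",dark,[450,-250]),("pale",pale,[450,200])):
    for free in(0,1):
        s=least_squares(lambda p:barres([p[0],p[1],90+free*p[3]],p[2],o),[*g,0,0],x_scale=[10,10,5,5],diff_step=1e-3)
        print(nm,s.x.round(1),np.round(s.fun,1))
fo=dict(top=[(365,168),(343,232),(410,150),(379,243),(352,260)],side=[(79,225),(110,219),(200,234),(224,250),(110,244)])
def rr(p):
    R=rz(p[2]);T=np.array([p[0],p[1],0]);w=lambda v:R@np.array(v,float)+T
    e=[w((-30+0,p[3]+p[4]*k,300)) for k in(1,-1)]
    r=barres(w((0,27.8,97.5)),p[2],fo)
    tl=full("top",[(277,92),(608,178)]);sl=full("side",[(152,148)])
    return np.r_[r,(proj("top",e)-tl).ravel(),(proj("side",e[:1])-sl).ravel()]
s=least_squares(rr,[600,0,0,0,120],x_scale=[10,10,5,10,10],diff_step=1e-3)
print("rack",s.x.round(1),np.round(s.fun,1))
print("tab top mid (crop: top view / side view)",tri((514,333),(292,130)))
print("keeper tip rod ends",tri((228,128),(140,253)),tri((208,180),(200,264)))
E
python3 fit.py
```

```text
dark [ 569.8 -359.6    0.     0. ] [-1.9  2.5  2.5 -1.6  1.4 -1.   1.8  0.3 -0.5  0.2  0.2]
dark [ 569.8 -359.6    0.     0. ] [-1.9  2.5  2.5 -1.6  1.4 -1.   1.8  0.3 -0.5  0.2  0.2]
pale [540.4 356.7   0.    0. ] [-3.   4.7  3.7 -2.2 -1.7  1.2  3.5 -1.9 -2.8  3.1 -0.8  0.7]
pale [540.4 356.7   0.    0. ] [-3.   4.7  3.7 -2.2 -1.7  1.2  3.5 -1.9 -2.8  3.1 -0.8  0.7]
rack [725.4  38.4  -3.5 -51.9 170.1] [ 0.6  0.9  1.4  1.2  1.   1.4  1.8  1.8 -0.1  4.4  0.2  1.4 -0.1  0.4
 -0.9  0.4]
tab top mid (crop: top view / side view) (array([ 588.4, -120.3,  128.5]), array([ 0.93, -2.14,  1.98,  1.31]))
keeper tip rod ends (array([701.2, 219.7, 219.1]), array([-0.24,  0.58, -0.43, -0.31])) (array([639.2, 222.9, 216.4]), array([-0.02,  0.04, -0.03, -0.02]))
```

```bash
sed -i 's/p\[2\],o),\[\*g,0,0\],x_scale=\[10,10,5,5\]/p[2]-200,o),[*g,200,100],x_scale=[10,10,5,5]/; s/90+free\*p\[3\]/90+free*(p[3]-100)/; s/def rr(p):/def rr(p):\n    p=p-[0,0,200,200,0]/; s/\[600,0,0,0,120\]/[600,30,200,200,150]/' fit.py; python3 fit.py
```

```text
dark [ 572.9 -358.1  208.5  100. ] [ 1.   1.4  0.9  0.4  0.7 -0.   0.7  1.2 -0.2  0.4 -0.4]
dark [ 573.8 -359.4  208.6   96.4] [ 0.9  1.2  1.   0.6  0.8 -0.3  0.1  0.7  0.3  0.6 -0.6]
pale [545.9 357.8 213.4 100. ] [ 0.9  1.4  0.4  0.5 -0.3  0.8  0.6  1.   0.1 -0.   0.1 -0.8]
pale [546.2 357.4 213.4  98.4] [ 0.7  1.2  0.6  0.7 -0.5  1.   0.4  0.7  0.3  0.2  0.2 -0.9]
rack [725.4  38.4 196.5 148.1 170.1] [ 0.6  0.9  1.4  1.2  1.   1.4  1.8  1.8 -0.1  4.4  0.2  1.4 -0.1  0.4
 -0.9  0.4]
tab top mid (crop: top view / side view) (array([ 588.4, -120.3,  128.5]), array([ 0.93, -2.14,  1.98,  1.31]))
keeper tip rod ends (array([701.2, 219.7, 219.1]), array([-0.24,  0.58, -0.43, -0.31])) (array([639.2, 222.9, 216.4]), array([-0.02,  0.04, -0.03, -0.02]))
```

```bash
cat > f2.py <<'E'
from h import *
def bp(n,p,z):
    u=full(n,p)[0]; return least_squares(lambda v:(proj(n,[v[0],v[1],z])-u)[0],[600,0]).x.round(1)
print("cover L,R low top",bp("top",(277,92),300),bp("top",(608,178),300),"side L",bp("side",(152,148),300))
for z in(0,12,20):print(z,"base front top",bp("top",(265,297),z),bp("top",(550,380),z),"side",bp("side",(242,374),z))
print("cap front top",bp("top",(352,249),97))
print("side bar ends upper line",bp("side",(82,214),122),bp("side",(224,238),122))
fo=dict(top=[(365,168),(343,232),(410,150),(379,243),(352,260)],side=[(79,225),(110,219),(200,234),(224,250),(110,244)])
for y0 in(-20,-10,0,10):
    s=least_squares(lambda p:barres([p[0],p[1],97.5],p[2]-200,fo),[700,60,200+y0],x_scale=[10,10,5],diff_step=1e-3)
    R=rz(s.x[2]-200);print("first",s.x,s.fun.round(1),"rack o",s.x[:2]-(R@[0,27.8,0])[:2])
for o in((240,205),(190,235)): pass
E
python3 f2.py
```

```text
cover L,R low top [708.6 160.5] [ 683.6 -181.4] side L [700.2 155.9]
0 base front top [619.4 175.5] [ 589.9 -165.9] side [606.4 151.4]
12 base front top [614.  172.9] [ 584.7 -165.9] side [604.6 163.2]
20 base front top [610.4 171.2] [ 581.3 -165.8] side [603.3 171. ]
cap front top [654.   76.6]
side bar ends upper line [802.9  61. ] [642.   71.6]
first [706.76551542  69.29569801 181.2193227 ] [-1.6  3.9  0.5 -1.3  2.1 -4.4  3.9 -0.2  1.9  1.5] rack o [697.81540483  42.9758287 ]
first [726.4557545   66.24720062 195.22724351] [0.5 1.2 1.7 0.9 1.2 1.2 2.  1.6 0.2 4.2] rack o [724.14268295  38.54359616]
first [726.45542837  66.2468803  195.22549849] [0.5 1.2 1.7 0.9 1.2 1.2 2.  1.6 0.2 4.2] rack o [724.14151307  38.5433463 ]
first [726.45580833  66.2468338  195.2248797 ] [0.5 1.2 1.7 0.9 1.2 1.2 2.  1.6 0.2 4.2] rack o [724.14159383  38.54332479]
```

```bash
cat >> h.py <<'E'
RK=(725.,38.5,-4.5)   # rack x,y,yaw
def rack(v): return rz(RK[2])@np.array(v,float)+[RK[0],RK[1],0]
def pose(p,tilt,yaw,back=0):  # grasp/tcp point p; back = mm along tool axis away
    R=Ro.from_euler('xyz',[180,-tilt,yaw],degrees=True)
    return np.array(p,float)-back*R.as_matrix()[:,2],R
def rows(*ps):
    o=get_obs();p0=o["eef_pos"];R0=Ro.from_euler('xyz',o["eef_rot"],degrees=True)
    last=(p0,R0)
    for p,R in ps:
        w=(R0.inv()*R).as_rotvec(degrees=True)/90; d=R0.inv().apply(p-p0)/750
        dist=np.linalg.norm(p-last[0]);an=np.degrees((last[1].inv()*R).magnitude())
        print(np.r_[w,d].round(4).tolist(),"dist",dist.round(1),"ang",an.round(1),"minrows",int(np.ceil(max(dist/62.5,an/10.7))))
        last=(p,R)
E
python3 - <<'E'
from h import *
exec(open("f2.py").read().split("print(")[0].split("import *")[1])
b=lambda px,z:least_squares(lambda v:(proj("top",[v[0],v[1],z])-np.array(px))[0],[600,0]).x.round(1)
print("mug rim",b((431,255),101),"wax top",b((196,209),57))
T,Y=28,8.5
g=np.array([573.2,-358.6,90])-35*rz(Y)[:,0]
rows(pose(g,T,Y,120),pose(g,T,Y,-21))
E
```

```text
mug rim [ 513.9 -466. ] wax top [518.6 464.4]
[-0.0353, 0.31, 0.1373, 0.4217, -0.1378, 0.0463] dist 334.6 ang 30.7 minrows 6
[-0.0353, 0.31, 0.1373, 0.5079, -0.1182, 0.2123] dist 141.0 ang 0.0 minrows 3
```

```bash
python3 -m creep '[[[-0.0353,0.31,0.1373,0.4217,-0.1378,0.0463,0.88],[-0.0353,0.31,0.1373,0.4217,-0.1378,0.0463,0.88],[-0.0353,0.31,0.1373,0.4217,-0.1378,0.0463,0.88],[-0.0353,0.31,0.1373,0.4217,-0.1378,0.0463,0.88],[-0.0353,0.31,0.1373,0.4217,-0.1378,0.0463,0.88],[-0.0353,0.31,0.1373,0.4217,-0.1378,0.0463,0.88],[-0.0353,0.31,0.1373,0.4217,-0.1378,0.0463,0.88],[-0.0353,0.31,0.1373,0.4217,-0.1378,0.0463,0.88],[-0.0353,0.31,0.1373,0.4217,-0.1378,0.0463,0.88]]]' 80
python3 - <<'E'
from h import *
n=grab_frame("top");s=grab_frame("side")
f=lambda i,x0,x1,y0,y1,k:cv2.resize(i[y0:y1,x0:x1,::-1],None,fx=k,fy=k,interpolation=cv2.INTER_CUBIC)
A=f(n,350,450,190,290,4);B=f(s,300,400,130,230,4)
cv2.imwrite("pics/p5.png",np.hstack([A,B]))
T,Y=28,8.5
g=np.array([573.2,-358.6,90])-35*rz(Y)[:,0]
rows(pose(g,T,Y,60),pose(g,T,Y,-21))
E
```

```text
time: 1.23
eef_pos: [481.9, -374.1, 196.4]
eef_rot: [179.9, -28.0, 8.4]
ft_force: [-0.7, 0.2, 0.2]
gripper_width: 75.3
grasp_force: 0.0
[0.0016, -0.0001, -0.0007, 0.0008, -0.0022, 0.0812] dist 60.9 ang 0.2 minrows 1
[0.0016, -0.0001, -0.0007, 0.0008, -0.0025, 0.1892] dist 81.0 ang 0.0 minrows 2
```

View pics/p5.png

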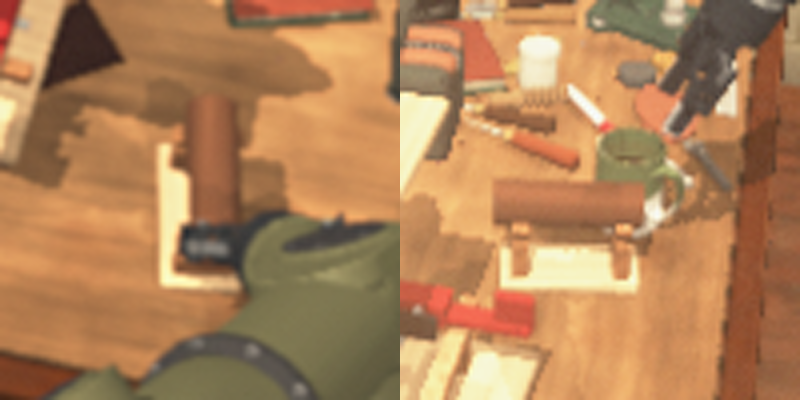

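The gripper (205,243 in the left panel) is lined up above the front part of the bar, with the mug (630,155 in the right panel) clear behind it. Next I descend and grip.

```bash
python3 -m creep '[[[0.0016,0,0,0.0008,-0.0022,0.04,0.88],[0.0016,0,0,0.0008,-0.0022,0.08,0.88],[0.0016,0,0,0.0008,-0.0024,0.12,0.88],[0.0016,0,0,0.0008,-0.0025,0.16,0.88],[0.0016,0,0,0.0008,-0.0025,0.189,0.88],[0.0016,0,0,0.0008,-0.0025,0.189,0.88],[0.0016,0,0,0.0008,-0.0025,0.189,0],[0.0016,0,0,0.0008,-0.0025,0.189,0],[0.0016,0,0,0.0008,-0.0025,0.189,0],[0.0016,0,0,0.0008,-0.0025,0.189,0],[0.0016,0,0,0.0008,-0.0025,0.189,0],[0.0016,0,0,0.0008,-0.0025,0.189,0]]]' 80
python3 - <<'E'
from h import *
rows((get_obs()["eef_pos"]+[0,0,100],Ro.from_euler('xyz',[180,-28,8.5],degrees=True)))
E
```

```text
time: 2.82
eef_pos: [548.2, -359.2, 72.8]
eef_rot: [-179.8, -28.0, 8.6]
ft_force: [-4.0, 5.5, 5.6]
gripper_width: 48.2
grasp_force: 81.2
[-0.0024, 0.0001, 0.0011, 0.0626, -0.0003, -0.1177] dist 100.0 ang 0.2 minrows 2
```

```bash
python3 -m creep '[[[0,0,0,0.03,0,-0.06,0],[-0.002,0,0.001,0.063,0,-0.118,0],[-0.002,0,0.001,0.075,0,-0.14,0],[-0.002,0,0.001,0.075,0,-0.14,0],[-0.002,0,0.001,0.075,0,-0.14,0]]]'
python3 - <<'E'
from h import *
n=grab_frame("top");s=grab_frame("side")
f=lambda i,x0,x1,y0,y1,k:cv2.resize(i[y0:y1,x0:x1,::-1],None,fx=k,fy=k,interpolation=cv2.INTER_CUBIC)
cv2.imwrite("pics/p6.png",np.hstack([f(n,350,450,190,290,4),f(s,290,390,130,230,4)]))
T,Y=28,-4.5
g=rack([-35,-54,106]); R=pose(g,T,Y)[1]
rows((rack([-200,-54,193]),R),pose(g,T,Y,100),pose(g,T,Y,20),pose(g,T,Y,0),pose(g,T,Y,-19.5))
E
```

```text
time: 3.45
eef_pos: [548.3, -360.8, 189.6]
eef_rot: [180.0, -27.9, 8.4]
ft_force: [-0.6, -0.1, -3.4]
gripper_width: 48.5
grasp_force: 84.5
[-0.0676, 0.001, 0.1262, 0.0327, -0.4815, 0.0119] dist 362.0 ang 12.9 minrows 6
[-0.0676, 0.001, 0.1262, 0.1691, -0.4464, 0.0822] dist 118.1 ang 0.0 minrows 2
[-0.0676, 0.001, 0.1262, 0.1681, -0.4351, 0.1883] dist 80.0 ang 0.0 minrows 2
[-0.0676, 0.001, 0.1262, 0.1679, -0.4323, 0.2148] dist 20.0 ang 0.0 minrows 1
[-0.0676, 0.001, 0.1262, 0.1677, -0.4296, 0.2407] dist 19.5 ang 0.0 minrows 1
```

View pics/p6.png

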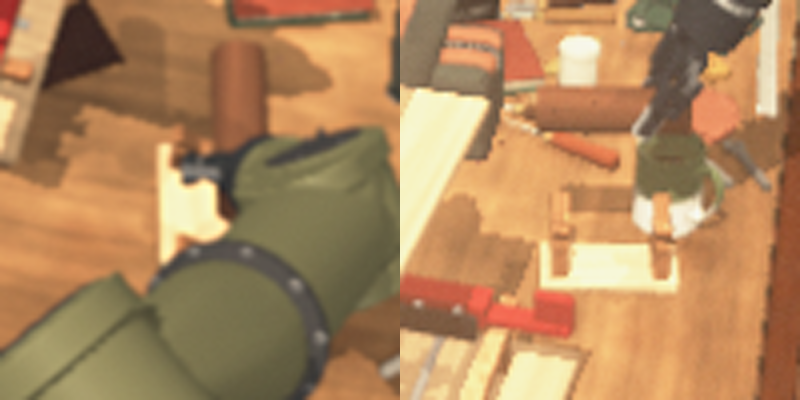

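The bar is held level (side panel, y≈108 at both ends). Next I carry it to the front of the rack.

```bash
python3 -m creep '[[[-0.0676,0.001,0.1262,0.0327,-0.4815,0.0119,0],[-0.0676,0.001,0.1262,0.0327,-0.4815,0.0119,0],[-0.0676,0.001,0.1262,0.0327,-0.4815,0.0119,0],[-0.0676,0.001,0.1262,0.0327,-0.4815,0.0119,0],[-0.0676,0.001,0.1262,0.0327,-0.4815,0.0119,0],[-0.0676,0.001,0.1262,0.0327,-0.4815,0.0119,0],[-0.0676,0.001,0.1262,0.0327,-0.4815,0.0119,0],[-0.0676,0.001,0.1262,0.0327,-0.4815,0.0119,0],[-0.0676,0.001,0.1262,0.1,-0.464,0.047,0],[-0.0676,0.001,0.1262,0.1691,-0.4464,0.0822,0],[-0.0676,0.001,0.1262,0.1691,-0.4464,0.0822,0],[-0.0676,0.001,0.1262,0.1691,-0.4464,0.0822,0]]]'
python3 - <<'E'
from h import *
T,Y=28,-4.5
g=rack([-35,-54,106]); R=pose(g,T,Y)[1]
rows(pose(g,T,Y,20),pose(g,T,Y,0),pose(g,T,Y,-19.5),pose(g,T,Y,-24))
E
```

```text
time: 5.05
eef_pos: [638.7, -9.3, 193.4]
eef_rot: [179.9, -27.9, -4.4]
ft_force: [-0.6, -0.8, -4.7]
gripper_width: 48.5
grasp_force: 84.5
[0.0013, 0.0012, 0.0006, 0.0012, -0.0008, 0.1059] dist 79.4 ang 0.2 minrows 2
[0.0013, 0.0012, 0.0006, 0.0012, -0.0008, 0.1325] dist 20.0 ang 0.0 minrows 1
[0.0013, 0.0012, 0.0006, 0.0013, -0.0009, 0.1585] dist 19.5 ang 0.0 minrows 1
[0.0013, 0.0012, 0.0006, 0.0013, -0.0009, 0.1645] dist 4.5 ang 0.0 minrows 1
```

```bash
python3 -m creep '[[[0.001,0.001,0,0.0012,-0.0008,0.03,0],[0.001,0.001,0,0.0012,-0.0008,0.07,0],[0.001,0.001,0,0.0012,-0.0008,0.106,0],[0.001,0.001,0,0.0012,-0.0008,0.13,0],[0.001,0.001,0,0.0012,-0.0008,0.145,0],[0.001,0.001,0,0.0012,-0.0008,0.15,0],[0.001,0.001,0,0.0012,-0.0008,0.15,0]]]'
python3 - <<'E'
from h import *
n=grab_frame("top");s=grab_frame("side")
f=lambda i,x0,x1,y0,y1,k:cv2.resize(i[y0:y1,x0:x1,::-1],None,fx=k,fy=k,interpolation=cv2.INTER_CUBIC)
cv2.imwrite("pics/p7.png",np.hstack([f(n,265,365,140,240,4),f(s,240,340,180,280,4)]))
T,Y=28,-4.5
g=rack([-35,-54,106]); rows(pose(g,T,Y,-19.5))
E
```

```text
time: 5.92
eef_pos: [692.3, -12.6, 95.8]
eef_rot: [180.0, -28.1, -4.4]
ft_force: [0.6, -0.4, -3.6]
gripper_width: 48.2
grasp_force: 84.8
[-0.0002, -0.002, 0.0007, -0.0025, 0.0004, 0.0106] dist 8.2 ang 0.2 minrows 1
```

View pics/p7.png

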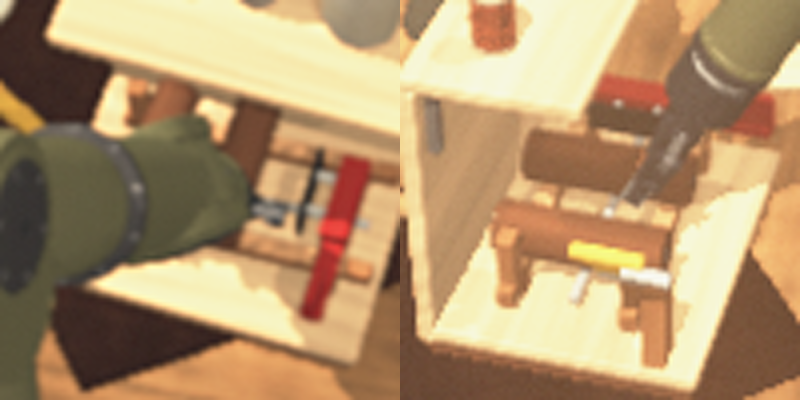

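The held bar hangs just above the cheeks, parallel to the first bar and level with it end to end (side panel: 525–695 against 495–670). I'll lower it until it touches.

```bash
python3 -m creep '[[[0,-0.002,0,-0.001,0,0.005,0],[0,-0.002,0,-0.0025,0,0.0085,0],[0,-0.002,0,-0.0025,0,0.0085,0]]]'
```

```text
time: 6.4
eef_pos: [694.9, -13.1, 90.2]
eef_rot: [180.0, -28.0, -4.4]
ft_force: [-0.0, -0.3, -4.0]
gripper_width: 48.2
grasp_force: 84.8
```

```bash
python3 -m creep '[[[0,0,0,0,0,0.0015,0],[0,0,0,-0.0005,0,0.003,0],[0,0,0,-0.0005,0,0.003,0]]]'; python3 -m creep '[[[0,0,0,-0.0005,0,0.0015,0],[0,0,0,-0.001,0,0.003,0],[0,0,0,-0.001,0,0.003,0]]]'
```

```text
time: 6.78
eef_pos: [695.8, -13.2, 89.7]
eef_rot: [-180.0, -28.2, -4.5]
ft_force: [-10.2, 1.4, 10.2]
gripper_width: 47.8
grasp_force: 87.0
time: 7.15
eef_pos: [696.0, -13.2, 89.6]
eef_rot: [-179.9, -28.3, -4.5]
ft_force: [-22.8, 3.7, 31.3]
gripper_width: 48.1
grasp_force: 89.7
```

```bash
python3 -m creep '[[[0,0,0,0.0005,0,-0.004,0],[0,0,0,0.0005,0,-0.004,0.78],[0,0,0,0.0005,0,-0.004,0.78],[0,0,0,0.0005,0,-0.004,0.78],[0,0,0,0.0005,0,-0.02,0.78],[0,0,0,0,0,-0.05,0.78],[0,0,0,0,0,-0.1,0.78],[0,0,0,0,0,-0.17,0.78],[0,0,0,0,0,-0.24,0.78],[0,0,0,0,0,-0.3,0.78],[0,0,0,0,0,-0.3,0.78],[0,0,0,-0.15,0,-0.32,0.78],[0,0,0,-0.15,0,-0.32,0]]]'
python3 - <<'E'
from h import *
n=grab_frame("top");s=grab_frame("side")
f=lambda i,x0,x1,y0,y1,k:cv2.resize(i[y0:y1,x0:x1,::-1],None,fx=k,fy=k,interpolation=cv2.INTER_CUBIC)
cv2.imwrite("pics/p8.png",np.hstack([f(n,265,365,140,240,4),f(s,240,340,180,280,4)]))
E
```

```text
time: 8.78
eef_pos: [482.8, 2.8, 243.0]
eef_rot: [179.9, -28.0, -4.5]
ft_force: [-0.8, 0.6, 0.3]
gripper_width: 49.9
grasp_force: 0.0
```

View pics/p8.png

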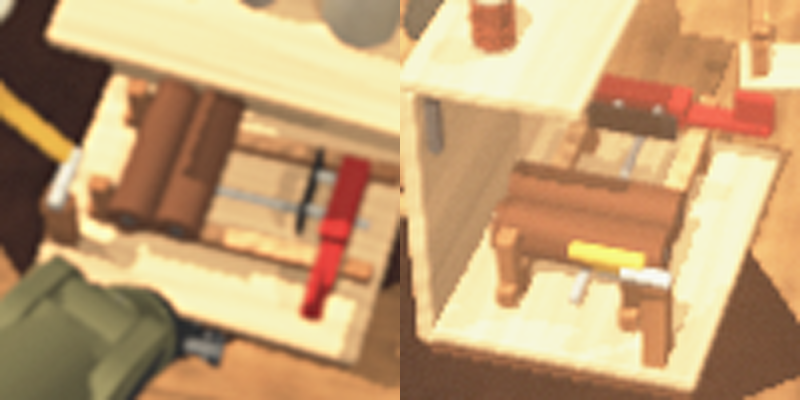

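The bars lie together, with front caps at (125,218) and (172,228) in the left panel. The tab's top is near (317,287) there and near (755,95) in the right panel. I'll triangulate it.

Run:
```python
from h import *
def t2(a,b):
    a=np.array(a);b=np.array(b)
    s=least_squares(lambda X:np.r_[(proj("top",X)-a)[0],(proj("side",X)-b)[0]],[600,-100,100]);d=s.x-[RK[0],RK[1],0];return s.x.round(1),(rz(RK[2]).T@d).round(1),s.fun.round(1)
P=lambda x,y:(265+x/4,140+y/4);S=lambda x,y:(240+(x-400)/4,180+y/4)
print(t2(P(317,287),S(755,95)))
print(t2(P(311,308),S(775,95)))
print(t2(P(328,262),S(735,95)))
```

```text
(array([ 596.8, -119.4,  138.7]), array([-115.4, -167.5,  138.7]), array([-0.2,  0.4, -0.4, -0.3]))
(array([ 575.5, -118.5,  140.9]), array([-136.7, -168.2,  140.9]), array([ 0. , -0.1,  0.1,  0.1]))
(array([ 621.2, -123.7,  135.7]), array([ -90.8, -169.8,  135.7]), array([-0.7,  1.6, -1.5, -1. ]))
```

Run:
```python
from h import *
R=pose([0,0,0],28,-4.5)[1]
rows((rack([-160,-222,230]),R),(rack([-110,-222,106]),R),(rack([-110,-200,106]),R))
```

```text
[-0.002, 0.0062, 0.0023, 0.0924, 0.2267, 0.0625] dist 189.5 ang 0.6 minrows 4
[-0.002, 0.0062, 0.0023, 0.0754, 0.2272, 0.2399] dist 133.7 ang 0.0 minrows 3
[-0.002, 0.0062, 0.0023, 0.0755, 0.1978, 0.24] dist 22.0 ang 0.0 minrows 1
```

```bash
python3 -m creep '[[[0,0.006,0.002,0.0924,0.2267,0.0625,0],[0,0.006,0.002,0.0924,0.2267,0.0625,0],[0,0.006,0.002,0.0924,0.2267,0.0625,0],[0,0.006,0.002,0.0924,0.2267,0.0625,0],[0,0.006,0.002,0.0924,0.2267,0.0625,0],[0,0.006,0.002,0.084,0.227,0.15,0],[0,0.006,0.002,0.076,0.2272,0.22,0],[0,0.006,0.002,0.0754,0.2272,0.24,0],[0,0.006,0.002,0.0754,0.2272,0.24,0],[0,0.006,0.002,0.0755,0.215,0.24,0],[0,0.006,0.002,0.0755,0.1978,0.24,0],[0,0.006,0.002,0.0755,0.1978,0.24,0]]]'
python3 - <<'E'
from h import *
R=pose([0,0,0],28,-4.5)[1]
rows(*[(rack([-110,-y,106+(y-190)*.105]),R) for y in(190,170,150,120)])
E
```

```text
time: 10.38
eef_pos: [608.0, -152.4, 113.4]
eef_rot: [-179.9, -28.7, -4.5]
ft_force: [0.7, 0.8, 0.9]
gripper_width: -0.3
grasp_force: 0.0
[-0.0017, -0.0073, 0.0005, -0.0144, -0.0127, 0.0033] dist 14.6 ang 0.7 minrows 1
[-0.0017, -0.0073, 0.0005, -0.0157, -0.0393, 0.0059] dist 20.1 ang 0.0 minrows 1
[-0.0017, -0.0073, 0.0005, -0.0171, -0.066, 0.0084] dist 20.1 ang 0.0 minrows 1
[-0.0017, -0.0073, 0.0005, -0.019, -0.106, 0.0122] dist 30.2 ang 0.0 minrows 1
```

```bash
python3 -m creep '[[[-0.001,-0.007,0,-0.0144,-0.0127,0.0033,0],[-0.001,-0.007,0,-0.0148,-0.0194,0.004,0],[-0.001,-0.007,0,-0.0152,-0.0262,0.0047,0],[-0.001,-0.007,0,-0.0155,-0.033,0.0053,0],[-0.001,-0.007,0,-0.0158,-0.0393,0.0059,0],[-0.001,-0.007,0,-0.0158,-0.0393,0.0059,0]]]';  python3 -m creep '[[[0,0,0,0,-0.006,0.0006,0],[0,0,0,-0.0005,-0.012,0.0012,0],[0,0,0,-0.001,-0.018,0.0017,0],[0,0,0,-0.0014,-0.024,0.0022,0],[0,0,0,-0.0017,-0.03,0.0028,0],[0,0,0,-0.0017,-0.03,0.0028,0]]]'
```

```text
time: 11.12
eef_pos: [601.6, -126.7, 104.5]
eef_rot: [179.9, -27.9, -4.7]
ft_force: [-1.9, -3.2, 2.5]
gripper_width: -0.0
grasp_force: 2.2
time: 11.88
eef_pos: [604.3, -104.3, 104.0]
eef_rot: [179.9, -27.6, -4.7]
ft_force: [-3.1, -3.7, 1.5]
gripper_width: 0.2
grasp_force: 2.2
```

```bash
for i in 1 2 3; do python3 -m creep '[[[0,0,0,-0.0002,-0.005,0.0005,0],[0,0,0,-0.0004,-0.01,0.001,0]]]' | grep -E 'eef_pos|ft_f'; done
```

```text
eef_pos: [605.1, -97.5, 103.7]
ft_force: [-3.5, -4.9, 1.2]
eef_pos: [606.8, -90.1, 104.0]
ft_force: [-1.7, -4.9, 3.2]
eef_pos: [607.7, -82.6, 103.7]
ft_force: [-2.7, -4.8, 3.0]
```

```bash
for i in 1 2 3; do python3 -m creep '[[[0,0,0,-0.0001,-0.0025,0.0003,0],[0,0,0,-0.0003,-0.005,0.0006,0]]]' | grep -E 'eef_pos|ft_f'; done
```

```text
eef_pos: [608.2, -78.9, 103.4]
ft_force: [-1.2, -5.4, 2.8]
eef_pos: [608.6, -75.2, 103.2]
ft_force: [-1.7, -5.7, 2.0]
eef_pos: [609.0, -71.5, 103.0]
ft_force: [-0.8, -5.8, 2.5]
```

Run:
```python
from h import *
n=grab_frame("top");s=grab_frame("side")
f=lambda i,x0,x1,y0,y1,k:cv2.resize(i[y0:y1,x0:x1,::-1],None,fx=k,fy=k,interpolation=cv2.INTER_CUBIC)
cv2.imwrite("pics/p9.png",np.hstack([f(n,285,365,150,230,5),f(s,250,330,180,260,5)]))
```

```text
(no output)
```

View pics/p9.png

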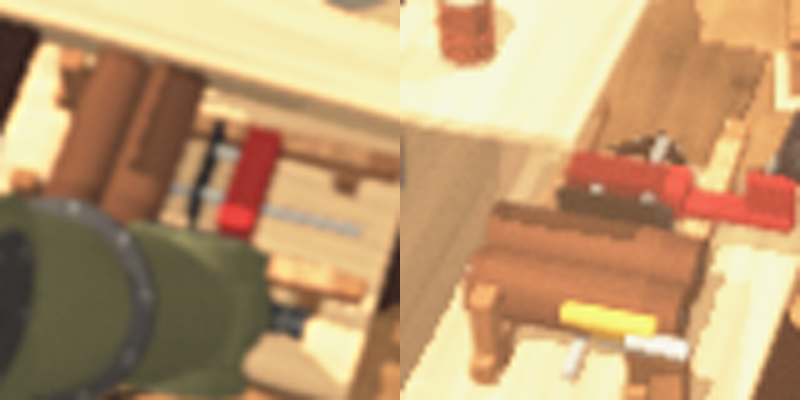

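The rubber face (212,130) still stands about 5 px, roughly 15 mm, from the bar (185,130). I'll push on in small steps.

```bash
for i in 1 2 3 4; do python3 -m creep '[[[0,0,0,-0.0001,-0.002,0.0003,0],[0,0,0,-0.0003,-0.004,0.0005,0]]]' | grep -E 'eef_pos|ft_f'; done
```

```text
eef_pos: [609.3, -68.6, 102.7]
ft_force: [-1.9, -5.1, 1.9]
eef_pos: [609.7, -65.5, 102.5]
ft_force: [-1.2, -5.2, 2.4]
eef_pos: [610.0, -62.6, 102.3]
ft_force: [-1.1, -6.0, 3.1]
eef_pos: [610.3, -59.5, 102.0]
ft_force: [-1.6, -5.5, 2.2]
```

```bash
for i in 1 2 3; do python3 -m creep '[[[0,0,0,-0.0001,-0.0013,0.0002,0],[0,0,0,-0.0002,-0.0027,0.0003,0]]]' | grep -E 'eef_pos|ft_f'; done
```

```text
eef_pos: [610.5, -57.5, 101.9]
ft_force: [-1.6, -5.1, 3.1]
eef_pos: [610.7, -55.5, 101.8]
ft_force: [-1.8, -6.1, 3.5]
eef_pos: [610.9, -53.5, 101.6]
ft_force: [-2.1, -5.6, 3.4]
```

```bash
for i in 1 2 3 4; do python3 -m creep '[[[0,0,0,-0.0001,-0.0013,0.0002,0],[0,0,0,-0.0002,-0.0027,0.0003,0]]]' | grep -E 'eef_pos|ft_f'; done
```

```text
eef_pos: [611.1, -51.7, 101.5]
ft_force: [-1.2, -6.1, 2.3]
eef_pos: [611.3, -50.1, 101.5]
ft_force: [-1.3, -6.7, 4.4]
eef_pos: [611.5, -48.4, 101.4]
ft_force: [-2.0, -7.1, 4.8]
eef_pos: [611.7, -46.8, 101.3]
ft_force: [-1.4, -9.2, 4.4]
```

```bash
python3 -m creep '[[[0,0,0,-0.0001,-0.0013,0.0001,0],[0,0,0,-0.0001,-0.0013,0.0001,0]]]' | grep -E 'eef_pos|ft_f'; for i in 1 2; do python3 -m creep '[[[0,0,0,0,0,0,0]]]' | grep -E 'eef_pos|ft_f';done
```

```text
eef_pos: [611.8, -46.0, 101.3]
ft_force: [-1.5, -9.2, 4.5]
eef_pos: [611.8, -45.9, 101.3]
ft_force: [-0.9, -8.1, 4.4]
eef_pos: [611.8, -46.0, 101.3]
ft_force: [-2.1, -8.5, 4.1]
```

Run:
```python
from h import *
R=pose([0,0,0],28,-4.5)[1]
Y=13.4;g=np.array([546,357.6,90])-35*rz(Y)[:,0]
rows((rack([-110,-160,100]),R),(rack([-230,-120,260]),R),pose(g,26,Y,120))
```

```text
[0.0029, 0.0078, -0.0033, -0.0048, 0.0892, -0.0003] dist 67.0 ang 0.8 minrows 2
[0.0029, 0.0078, -0.0033, -0.0495, 0.0373, -0.2635] dist 204.0 ang 0.0 minrows 4
[0.0921, -0.0141, -0.1811, -0.1576, -0.4918, -0.2271] dist 406.0 ang 18.0 minrows 7
```

```bash
python3 -m creep '[[[0,0,0,0,0.01,0,0],[0,0.005,0,-0.002,0.03,0,0],[0,0.007,0,-0.004,0.05,0,0],[0,0.007,0,-0.025,0.045,-0.12,0],[0,0.007,0,-0.0495,0.0373,-0.2635,0],[0,0.007,0,-0.0495,0.0373,-0.2635,0],[0,0.007,0,-0.0495,0.0373,-0.2635,0]]]'
python3 - <<'E'
from h import *
n=grab_frame("top");s=grab_frame("side")
f=lambda i,x0,x1,y0,y1,k:cv2.resize(i[y0:y1,x0:x1,::-1],None,fx=k,fy=k,interpolation=cv2.INTER_CUBIC)
cv2.imwrite("pics/p10.png",np.hstack([f(n,265,345,150,230,5),f(s,250,330,180,260,5)]))
Y=13.4;g=np.array([546,357.6,90])-35*rz(Y)[:,0]
rows(pose(g,26,Y,120),pose(g,26,Y,40),pose(g,26,Y,-12))
E
```

```text
time: 17.6
eef_pos: [503.8, -57.8, 243.8]
eef_rot: [179.8, -28.2, -4.0]
ft_force: [-0.4, 1.2, 0.7]
gripper_width: 0.1
grasp_force: 0.0
[0.0876, -0.0261, -0.1688, -0.1103, -0.5182, 0.0105] dist 397.4 ang 17.3 minrows 7
[0.0876, -0.0261, -0.1688, -0.1165, -0.5321, 0.1161] dist 80.0 ang 0.0 minrows 2
[0.0876, -0.0261, -0.1688, -0.1206, -0.5411, 0.1847] dist 52.0 ang 0.0 minrows 1
```

```bash
python3 -m creep '[[[0.0876,-0.0261,-0.1688,-0.1103,-0.5182,0.0105,0.88],[0.0876,-0.0261,-0.1688,-0.1103,-0.5182,0.0105,0.88],[0.0876,-0.0261,-0.1688,-0.1103,-0.5182,0.0105,0.88],[0.0876,-0.0261,-0.1688,-0.1103,-0.5182,0.0105,0.88],[0.0876,-0.0261,-0.1688,-0.1103,-0.5182,0.0105,0.88],[0.0876,-0.0261,-0.1688,-0.1103,-0.5182,0.0105,0.88],[0.0876,-0.0261,-0.1688,-0.1103,-0.5182,0.0105,0.88],[0.0876,-0.0261,-0.1688,-0.1103,-0.5182,0.0105,0.88],[0.0876,-0.0261,-0.1688,-0.1103,-0.5182,0.0105,0.88],[0.0876,-0.0261,-0.1688,-0.1103,-0.5182,0.0105,0.88]]]' 80
python3 - <<'E'
from h import *
Y=13.4;g=np.array([546,357.6,90])-35*rz(Y)[:,0]
rows(pose(g,26,Y,40),pose(g,26,Y,-12))
E
```

```text
time: 18.95
eef_pos: [464.5, 332.2, 195.8]
eef_rot: [179.9, -25.9, 12.8]
ft_force: [0.6, -0.4, 0.1]
gripper_width: 75.6
grasp_force: 0.0
[0.0034, 0.0014, -0.0055, -0.0016, -0.0083, 0.1028] dist 77.3 ang 0.6 minrows 2
[0.0034, 0.0014, -0.0055, -0.0014, -0.0087, 0.1721] dist 52.0 ang 0.0 minrows 1
```

```bash
python3 -m creep '[[[0.003,0.001,-0.0055,-0.0016,-0.008,0.04,0.88],[0.003,0.001,-0.0055,-0.0016,-0.0083,0.08,0.88],[0.003,0.001,-0.0055,-0.0015,-0.0085,0.12,0.88],[0.003,0.001,-0.0055,-0.0014,-0.0087,0.155,0.88],[0.003,0.001,-0.0055,-0.0014,-0.0087,0.172,0.88],[0.003,0.001,-0.0055,-0.0014,-0.0087,0.172,0.88],[0.003,0.001,-0.0055,-0.0014,-0.0087,0.172,0],[0.003,0.001,-0.0055,-0.0014,-0.0087,0.172,0],[0.003,0.001,-0.0055,-0.0014,-0.0087,0.172,0],[0.003,0.001,-0.0055,-0.0014,-0.0087,0.172,0],[0.003,0.001,-0.0055,-0.0014,-0.0087,0.172,0],[0.003,0.001,-0.0055,-0.0014,-0.0087,0.172,0]]]' 80; python3 -m creep '[[[0,0,0,0.015,0,-0.03,0],[0,0,0,0.03,0,-0.06,0],[0,0,0,0.06,0,-0.12,0],[0,0,0,0.09,0,-0.185,0],[0,0,0,0.09,0,-0.185,0],[0,0,0,0.09,0,-0.185,0]]]'
```

```text
time: 20.45
eef_pos: [516.2, 352.9, 80.4]
eef_rot: [180.0, -26.0, 13.6]
ft_force: [-4.8, -2.4, 7.9]
gripper_width: 47.7
grasp_force: 80.6
time: 21.2
eef_pos: [514.3, 353.2, 231.8]
eef_rot: [179.9, -25.8, 13.7]
ft_force: [0.1, -1.1, -4.0]
gripper_width: 48.1
grasp_force: 84.1
```

Run:
```python
from h import *
b=lambda px,z:least_squares(lambda v:(proj("top",[v[0],v[1],z])-np.array(px))[0],[600,0]).x
for px,z in(((296.25,194.5),97.5),((308,197),102.7)):
    v=b(px,z);print(v.round(1),(rz(RK[2]).T@np.r_[v-RK[:2],0]).round(1))
T,Y=26,-4.5
t=rack([-30,7,133.5]);R=pose(t,T,Y)[1]
rows((rack([-230,7,250]),R),pose(t,T,Y,90),pose(t,T,Y,15),pose(t,T,Y,4),pose(t,T,Y,0))
```

```text
[650.9  82.1] [-77.3  37.7   0. ]
[647.8  33.3] [-76.6 -11.3   0. ]
[-0.0874, 0.0023, 0.1816, -0.0927, 0.3697, -0.0713] dist 290.8 ang 18.1 minrows 5
[-0.0874, 0.0023, 0.1816, 0.0698, 0.4363, 0.06] dist 164.4 ang 0.0 minrows 3
[-0.0874, 0.0023, 0.1816, 0.0682, 0.4498, 0.159] dist 75.0 ang 0.0 minrows 2
[-0.0874, 0.0023, 0.1816, 0.068, 0.4518, 0.1736] dist 11.0 ang 0.0 minrows 1
[-0.0874, 0.0023, 0.1816, 0.0679, 0.4525, 0.1789] dist 4.0 ang 0.0 minrows 1
```

```bash
cat > iou.py <<'E'
from h import *
from scipy.optimize import minimize
im={n:grab_frame(n) for n in("top","side")}
for n in im: cv2.imwrite(f"pics/raw_{n}.png",im[n][:,:,::-1])
K=8;box=dict(top=(280,155,50,50),side=(255,215,50,50))
def hulls(n,p):
    R=rz(p[2]);out=[]
    for y,z in((27.8,97.5),(-22,102.7)):
        c=R@[0,y,0]+[p[0],p[1],z]
        out.append(cv2.convexHull(proj(n,CYL@R.T+c).astype(np.float32))[:,0])
    return out
def up(n,h): x,y,_,_=box[n]; return ((h-[x-.5,y-.5])*K).astype(np.int32)
big={};mask={};valid={}
for n in im:
    x,y,w,h=box[n];c=im[n][y:y+h,x:x+w]
    big[n]=cv2.resize(c,None,fx=K,fy=K,interpolation=cv2.INTER_CUBIC)
    b=big[n].astype(int);mask[n]=((b[...,0]<165)&(b[...,0]-b[...,2]>25)&(b[...,0]<2.6*b[...,2]+20)).astype(np.uint8)
    valid[n]=np.ones(mask[n].shape,np.uint8)
line=up("top",full("top",[(200,83),(700,215)]));a0,b0=line
cv2.fillPoly(valid["top"],[np.array([a0,b0,[b0[0],-900],[a0[0],-900]])],0)
def cost(p,views=("top","side")):
    t=0
    for n in views:
        m=np.zeros_like(mask[n])
        for h in hulls(n,p): cv2.fillConvexPoly(m,up(n,h),1)
        t+=((m!=mask[n])&(valid[n]>0)).sum()/K/K
    return t
r0=np.array([*RK])
for vs in(("top","side"),("top",),("side",)):
    s=minimize(cost,r0,args=(vs,),method="Nelder-Mead",options=dict(initial_simplex=r0+[[0,0,0],[10,0,0],[0,10,0],[0,0,3]]))
    print(vs,s.x.round(1),round(s.fun,1),"RK cost",round(cost(r0,vs),1))
    if len(vs)==2: best=s.x
o=[]
for n in im:
    v=big[n][:,:,::-1].copy();d=v.copy()
    for p,c in((r0,(0,255,0)),(best,(255,0,0))):
        for h in hulls(n,p): cv2.polylines(d,[up(n,h)],True,c,1)
    o.append(d)
cv2.imwrite("pics/p11.png",np.hstack(o))
E
python3 iou.py
```

```text
('top', 'side') [716.8  34.1   7.4] 1360.6 RK cost 1426.5
('top',) [728.3  47.5  -4. ] 444.0 RK cost 508.2
('side',) [569.4 -18.2  36.8] 225.2 RK cost 918.4
```

View pics/p11.png

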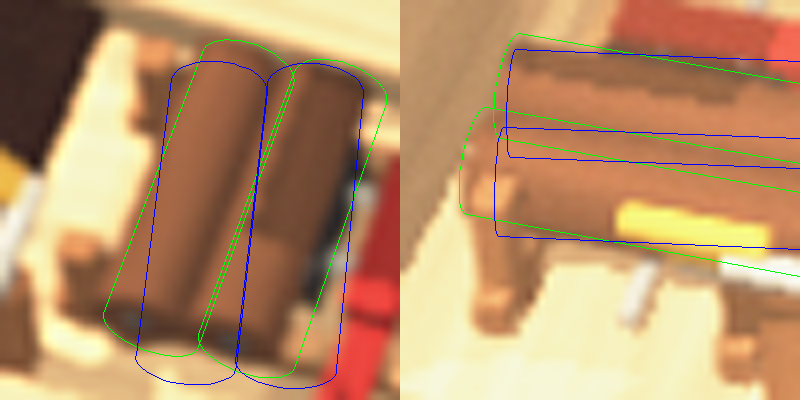

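The overlay shows the bars about 4–5 mm farther left (+y) than my rack estimate: the groove sits at x≈240 against 248 at row 200 in the left panel, and the outline about 1.5 px lower in the right panel. I'll shift the rack y to 43.

```bash
sed -i 's/^RK=.*/RK=(725.,43.,-4.5)/' h.py
cat > pl.py <<'E'
from h import *
T,Y=26,-4.5
t=rack([-30,7,133.5]);R=pose(t,T,Y)[1]
rows((rack([-230,7,250]),R),pose(t,T,Y,90),pose(t,T,Y,15),pose(t,T,Y,4),pose(t,T,Y,0))
E
python3 pl.py
```

```text
[-0.0866, 0.0025, 0.1814, -0.0912, 0.3634, -0.0711] dist 286.0 ang 18.1 minrows 5
[-0.0866, 0.0025, 0.1814, 0.0714, 0.4297, 0.0602] dist 164.4 ang 0.0 minrows 3
[-0.0866, 0.0025, 0.1814, 0.0699, 0.4432, 0.1593] dist 75.0 ang 0.0 minrows 2
[-0.0866, 0.0025, 0.1814, 0.0697, 0.4451, 0.1738] dist 11.0 ang 0.0 minrows 1
[-0.0866, 0.0025, 0.1814, 0.0696, 0.4459, 0.1791] dist 4.0 ang 0.0 minrows 1
```

```bash
python3 -m creep '[[[-0.0866,0.0025,0.1814,-0.0912,0.3634,-0.0711,0],[-0.0866,0.0025,0.1814,-0.0912,0.3634,-0.0711,0],[-0.0866,0.0025,0.1814,-0.0912,0.3634,-0.0711,0],[-0.0866,0.0025,0.1814,-0.0912,0.3634,-0.0711,0],[-0.0866,0.0025,0.1814,-0.0912,0.3634,-0.0711,0],[-0.0866,0.0025,0.1814,-0.0912,0.3634,-0.0711,0],[-0.0866,0.0025,0.1814,-0.0912,0.3634,-0.0711,0],[-0.0866,0.0025,0.1814,-0.04,0.385,-0.03,0],[-0.0866,0.0025,0.1814,0.015,0.407,0.015,0],[-0.0866,0.0025,0.1814,0.0714,0.4297,0.0602,0],[-0.0866,0.0025,0.1814,0.0714,0.4297,0.0602,0],[-0.0866,0.0025,0.1814,0.0714,0.4297,0.0602,0]]]'; python3 pl.py
```

```text
time: 22.8
eef_pos: [657.6, 56.1, 214.5]
eef_rot: [180.0, -26.0, -4.5]
ft_force: [-0.3, -0.4, -3.1]
gripper_width: 47.8
grasp_force: 84.9
[0.0002, -0.0001, 0.0002, -0.1731, 0.0011, -0.1372] dist 165.7 ang 0.0 minrows 3
[0.0002, -0.0001, 0.0002, -0.0016, 0.0011, -0.0007] dist 164.4 ang 0.0 minrows 3
[0.0002, -0.0001, 0.0002, -0.0016, 0.001, 0.0993] dist 75.0 ang 0.0 minrows 2
[0.0002, -0.0001, 0.0002, -0.0016, 0.001, 0.114] dist 11.0 ang 0.0 minrows 1
[0.0002, -0.0001, 0.0002, -0.0016, 0.001, 0.1193] dist 4.0 ang 0.0 minrows 1
```

```bash
python3 -m creep '[[[0,0,0,-0.0016,0.001,0.03,0],[0,0,0,-0.0016,0.001,0.06,0],[0,0,0,-0.0016,0.001,0.085,0],[0,0,0,-0.0016,0.001,0.1,0],[0,0,0,-0.0016,0.001,0.104,0],[0,0,0,-0.0016,0.001,0.104,0]]]'; for i in 1 2 3; do python3 -m creep '[[[0,0,0,0,0,0.0015,0],[0,0,0,0,0,0.003,0]]]'|grep -E 'pos|ft_f'; done
```

```text
time: 23.55
eef_pos: [690.9, 52.7, 146.5]
eef_rot: [-179.9, -26.2, -4.5]
ft_force: [1.2, -0.3, -3.7]
gripper_width: 47.5
grasp_force: 85.4
eef_pos: [692.1, 52.4, 144.6]
ft_force: [-0.5, 0.3, -4.3]
eef_pos: [693.1, 52.2, 142.1]
ft_force: [-0.2, -0.4, -3.2]
eef_pos: [694.1, 52.1, 140.0]
ft_force: [0.1, -0.1, -4.5]
```

```bash
for i in 1 2 3; do python3 -m creep '[[[0,0,0,0,0,0.001,0],[0,0,0,0,0,0.002,0]]]'|grep -E 'pos|ft_f'; done
```

```text
eef_pos: [694.7, 52.1, 138.7]
ft_force: [0.6, -0.1, -5.1]
eef_pos: [695.4, 52.1, 137.4]
ft_force: [0.3, -0.2, -4.0]
eef_pos: [696.2, 52.2, 136.2]
ft_force: [-3.0, 1.2, 0.6]
```

```bash
for i in 1 2; do python3 -m creep '[[[0,0,0,0,-0.001,0,0],[0,0,0,0,-0.002,0.0008,0],[0,0,0,0,-0.002,0.0015,0]]]'|grep -E 'pos|ft_f'; done
```

```text
eef_pos: [696.8, 53.7, 135.2]
ft_force: [-2.1, 0.7, 0.5]
eef_pos: [697.3, 55.2, 134.2]
ft_force: [-2.8, 1.6, 1.7]
```

```bash
for i in 1 2; do python3 -m creep '[[[0,0,0,0,-0.0007,0,0],[0,0,0,0,-0.0013,0.0008,0],[0,0,0,0,-0.0013,0.0013,0]]]'|grep -E 'pos|ft_f'; done
```

```text
eef_pos: [697.6, 55.6, 133.8]
ft_force: [-8.4, 1.1, 9.1]
eef_pos: [697.8, 55.7, 133.7]
ft_force: [-14.5, -1.3, 17.1]
```

```bash
python3 -m creep '[[[0,0,0,0,0,-0.002,0],[0,0,0,0,0,-0.002,0.68],[0,0,0,0,0,-0.002,0.74],[0,0,0,0,0,-0.002,0.74],[0,0,0,0,0,-0.002,0.74]]]'; python3 -m creep '[[[0,0,0,0,0,-0.015,0.74],[0,0,0,0,0,-0.04,0.74],[0,0,0,0,0,-0.08,0.74],[0,0,0,0,0,-0.14,0.74],[0,0,0,0,0,-0.2,0.74],[0,0,0,0,0,-0.22,0.74],[0,0,0,-0.08,0,-0.27,0.74],[0,0,0,-0.12,0,-0.3,0.3],[0,0,0,-0.12,0,-0.3,0]]]'; sed -i 's/^RK=.*/RK=(725.,46.5,-4.5)/' h.py
cat > kp.py <<'E'
from h import *
im={n:grab_frame(n) for n in("top","side")}
for n in im:
    cv2.imwrite(f"pics/k_{n}.png",im[n][:,:,::-1]);h=cv2.cvtColor(im[n],cv2.COLOR_RGB2HSV)
    m=cv2.inRange(h,(18,170,120),(35,255,255));x0,y0,x1,y1=dict(top=(240,140,330,200),side=(260,210,330,260))[n]
    z=np.zeros_like(m);z[y0:y1,x0:x1]=m[y0:y1,x0:x1];k=np.argwhere(z)
    print(n,len(k),k.min(0)[::-1],k.max(0)[::-1],k.mean(0)[::-1].round(1)) if len(k) else print(n,0)
    # pale colour in rack region
    print(n,"px at pale seat",[im[n][tuple(np.round(proj(n,rack([x,7,168]))[0]).astype(int)[::-1])].tolist() for x in(-70,-50,0,50)])
def rod(th):  # rod angle left past upright; rack frame
    return rack([-69,95+115*np.sin(np.radians(th)),130+115*np.cos(np.radians(th))])
for th in(-110,30,40,45,50): print(th,rod(th).round(0),proj("top",rod(th)).round(1),proj("side",rod(th)).round(1))
E
python3 kp.py
```

```text
time: 27.18
eef_pos: [697.7, 56.8, 133.6]
eef_rot: [-179.9, -26.2, -4.6]
ft_force: [0.0, -0.3, 0.9]
gripper_width: 63.1
grasp_force: 0.0
time: 28.3
eef_pos: [515.3, 73.1, 294.7]
eef_rot: [-179.8, -26.0, -4.3]
ft_force: [-0.2, -0.1, 0.9]
gripper_width: 27.5
grasp_force: 0.0
top 153 [256 160] [282 179] [269.6 170.3]
top px at pale seat [[243, 203, 138], [243, 210, 141], [186, 142, 98], [160, 123, 86]]
side 0
side px at pale seat [[247, 228, 162], [247, 229, 162], [224, 175, 118], [201, 150, 103]]
-110 [655.  39.  91.] [[307.1 196.5]] [[305.9 237.5]]
30 [668. 204. 230.] [[264.4 167.7]] [[292.9 237. ]]
40 [669. 220. 218.] [[260.6 168.2]] [[291.6 242.9]]
45 [670. 228. 211.] [[259.  168.6]] [[290.9 246. ]]
50 [671. 234. 204.] [[257.6 169.2]] [[290.4 249. ]]
```

```bash
cat > kk.py <<'E'
from h import *
R=pose([0,0,0],26,-4.5)[1]
W=[(-180,222,300),(-80,222,207),(-80,195,207),(-80,160,214),(-80,130,220),(-80,100,220)]
rows(*[(rack(w),R) for w in W])
E
python3 kk.py
```

```text
[-0.0026, -0.0015, 0.0006, 0.0381, -0.2836, 0.0129] dist 214.8 ang 0.3 minrows 4
[-0.0026, -0.0015, 0.0006, 0.1032, -0.2828, 0.183] dist 136.6 ang 0.0 minrows 3
[-0.0026, -0.0015, 0.0006, 0.1032, -0.2468, 0.1828] dist 27.0 ang 0.0 minrows 1
[-0.0026, -0.0015, 0.0006, 0.1072, -0.2002, 0.1743] dist 35.7 ang 0.0 minrows 1
[-0.0026, -0.0015, 0.0006, 0.1107, -0.1602, 0.1669] dist 30.6 ang 0.0 minrows 1
[-0.0026, -0.0015, 0.0006, 0.1107, -0.1202, 0.1668] dist 30.0 ang 0.0 minrows 1
```

```bash
python3 -m creep '[[[0,0,0,0.0381,-0.2836,0.0129,0],[0,0,0,0.0381,-0.2836,0.0129,0],[0,0,0,0.0381,-0.2836,0.0129,0],[0,0,0,0.0381,-0.2836,0.0129,0],[0,0,0,0.0381,-0.2836,0.0129,0],[0,0,0,0.0381,-0.2836,0.0129,0],[0,0,0,0.07,-0.2832,0.1,0],[0,0,0,0.1032,-0.2828,0.183,0],[0,0,0,0.1032,-0.2828,0.183,0],[0,0,0,0.1032,-0.2828,0.183,0]]]'; sed -i 's/^W=.*/W=[(-80,195,207),(-80,160,216),(-80,130,220),(-80,100,220)]/' kk.py; python3 kk.py
```

```text
time: 29.65
eef_pos: [664.7, 269.9, 207.3]
eef_rot: [-179.9, -26.2, -4.7]
ft_force: [-0.5, 1.3, -0.3]
gripper_width: 0.3
grasp_force: 0.0
[0.0003, -0.002, -0.0023, -0.0029, 0.0307, -0.001] dist 23.1 ang 0.3 minrows 1
[0.0003, -0.002, -0.0023, 0.0025, 0.0773, -0.0118] dist 36.1 ang 0.0 minrows 1
[0.0003, -0.002, -0.0023, 0.005, 0.1173, -0.0165] dist 30.3 ang 0.0 minrows 1
[0.0003, -0.002, -0.0023, 0.0052, 0.1573, -0.0165] dist 30.0 ang 0.0 minrows 1
```

```bash
python3 -m creep '[[[0,0,0,-0.0029,0.015,-0.001,0],[0,0,0,-0.0029,0.0307,-0.001,0],[0,0,0,-0.001,0.042,-0.005,0],[0,0,0,0,0.053,-0.007,0],[0,0,0,0.001,0.065,-0.009,0],[0,0,0,0.0025,0.0773,-0.0118,0],[0,0,0,0.0025,0.0773,-0.0118,0]]]'; python3 kp.py | grep -v pale; python3 kk.py
```

```text
time: 30.52
eef_pos: [657.7, 212.9, 216.1]
eef_rot: [-179.9, -26.2, -4.7]
ft_force: [0.8, 0.3, -0.5]
gripper_width: 0.1
grasp_force: 0.0
top 101 [266 159] [283 179] [275.4 169.9]
side 0
-110 [655.  39.  91.] [[307.1 196.5]] [[305.9 237.5]]
30 [668. 204. 230.] [[264.4 167.7]] [[292.9 237. ]]
40 [669. 220. 218.] [[260.6 168.2]] [[291.6 242.9]]
45 [670. 228. 211.] [[259.  168.6]] [[290.9 246. ]]
50 [671. 234. 204.] [[257.6 169.2]] [[290.4 249. ]]
[-0.0008, -0.002, -0.0009, -0.0048, -0.0439, 0.0107] dist 34.0 ang 0.2 minrows 1
[-0.0008, -0.002, -0.0009, 0.0006, 0.0028, -0.0002] dist 36.1 ang 0.0 minrows 1
[-0.0008, -0.002, -0.0009, 0.003, 0.0428, -0.005] dist 30.3 ang 0.0 minrows 1
[-0.0008, -0.002, -0.0009, 0.0031, 0.0828, -0.005] dist 30.0 ang 0.0 minrows 1
```

```bash
python3 -m creep '[[[0,0,0,0.001,0.012,-0.001,0],[0,0,0,0.002,0.022,-0.003,0],[0,0,0,0.003,0.032,-0.004,0],[0,0,0,0.003,0.0428,-0.005,0],[0,0,0,0.003,0.053,-0.005,0],[0,0,0,0.003,0.063,-0.005,0],[0,0,0,0.003,0.073,-0.005,0],[0,0,0,0.003,0.083,-0.005,0],[0,0,0,0.003,0.083,-0.005,0],[0,0,0,0.003,0.083,-0.005,0],[0,0,0,0.003,0.083,-0.005,0]]]'; python3 kp.py | grep -v pale|head -2; python3 kk.py|tail -1
```

```text
time: 32.0
eef_pos: [653.1, 152.9, 220.0]
eef_rot: [-179.9, -26.2, -4.5]
ft_force: [1.4, 0.4, 0.6]
gripper_width: -0.1
grasp_force: 0.0
top 17 [282 163] [288 171] [285.2 166.5]
side 0
[-0.0009, -0.0021, -0.0004, 0.0001, 0.0004, 0.0] dist 30.0 ang 0.0 minrows 1
```

```bash
python3 -m creep '[[[0,0,0,0,-0.01,0,0],[0,0,0,0,-0.03,-0.03,0],[0,0,0,-0.02,-0.05,-0.08,0],[0,0,0,-0.1,-0.06,-0.12,0],[0,0,0,-0.2,-0.1,-0.18,0],[0,0,0,-0.25,-0.15,-0.2,0],[0,0,0,-0.25,-0.25,-0.2,0],[0,0,0,-0.25,-0.25,-0.2,0],[0,0,0,-0.25,-0.25,-0.2,0]]]'; python3 kp.py | grep -v pale|head -2
python3 - <<'E'
from h import *
for nm,v in(("hinge",(-48,95,130)),("upright tip",(-48,95,245)),("mid lying",(-48,38,151)),("tip lying",(-69,-16,165))):
    print(nm,proj("top",rack(v)).round(0),proj("side",rack(v)).round(0))
for n,(x0,y0,w,h) in dict(top=(268,150,60,56),side=(255,195,65,60)).items():
    i=cv2.imread(f"pics/k_{n}.png")[y0:y0+h,x0:x0+w];c=i.astype(int)
    print(n);B,G,Rr=c[...,0],c[...,1],c[...,2]
    L=np.where((Rr>150)&(B<0.35*Rr),'Y',np.where((Rr>130)&(G<0.4*Rr),'R',np.where((Rr<175)&(B<.62*Rr)&(G<.72*Rr),'d',np.where((Rr>190),'.',np.where((abs(Rr-B)<25),'g','o')))))
    for r in L[::2]: print(''.join(r))
E
```

```text
time: 33.22
eef_pos: [432.6, 362.1, 271.8]
eef_rot: [-180.0, -26.3, -4.2]
ft_force: [0.5, -0.4, -0.4]
gripper_width: -0.2
grasp_force: 0.0
top 35 [280 163] [288 177] [283.7 170.5]
side 0
hinge [[283. 180.]] [[292. 247.]]
upright tip [[280. 165.]] [[292. 222.]]
mid lying [[296. 181.]] [[296. 233.]]
tip lying [[308. 188.]] [[306. 221.]]
top
ddddddddoo..................................................
dddddddddddoooooo...........................................
ddddddddddddddddddoooooo....................................
ddddddddddddddddddddddddoooooooo............................
ddddddddddddddddddddddddoo..ooooooooooo.....................
dddddddddddddddddddddddo..........ooodo...oooo..............
dddddddddddddddgddddddo.............do....oo.oooooooo.......
ddddddddddddddgdYY..Ydo......dddddddd...........ooodddddoooo
dddddddddddddddYY..YYo........dddddd............ooddddddddoo
dddddddddddddgoY..YYd.........ddddd............ooddddddddo..
ddddddddddddddY...Yd.........ddddd............ooodddddddd...
dddddddddddddY...Yd............ddo...........oooddddddddo...
dddddddddddoY...YY.........
[... 2233 characters left out ...]
doooodoo.........oooo......oddo.........
ooooooo.....................ooooooo.......ooo......ooddd.........
oooooo...................................odddddooo.oddd..........
ooooo.........dddooooooo.................ddddooo...dddo..........
oooo.........oddddddodooooooooo..........dddd.....odd............
ooo..........odddddddddddddddooooo................doo............
oo...........ddo.do....odddddddddd...........ooo.odo.............
o............odddd............oooo.................o.............
.............odddo...............................................
..............odd.......................oddoo....................
.............odo.........................oooo.......d............
```

```bash
python3 -m creep '[[[0,0,0,0,0,0,0],[0,0,0,0,0,0,0],[0,0,0,0,0,0,0],[0,0,0,0,0,0,0]]]'|head -1; python3 kp.py | grep -v pale|head -2;python3 - <<'E'
from h import *
for th in(40,20,10,0,-10,-20,-30,-45,-60):
    q=[rack([-48,95+r*np.sin(np.radians(th)),130+r*np.cos(np.radians(th))]) for r in(60,115)]
    print(th,proj("top",q).round(0).tolist(),proj("side",q).round(0).tolist())
E
```

```text
time: 33.83
top 35 [280 163] [288 177] [283.5 170.8]
side 0
40 [[272.0, 172.0], [263.0, 164.0]] [[289.0, 245.0], [285.0, 242.0]]
20 [[277.0, 172.0], [271.0, 163.0]] [[290.0, 239.0], [288.0, 230.0]]
10 [[279.0, 172.0], [275.0, 164.0]] [[291.0, 236.0], [290.0, 226.0]]
0 [[282.0, 172.0], [280.0, 165.0]] [[292.0, 234.0], [292.0, 222.0]]
-10 [[284.0, 173.0], [286.0, 167.0]] [[293.0, 232.0], [293.0, 218.0]]
-20 [[287.0, 174.0], [291.0, 169.0]] [[294.0, 231.0], [295.0, 216.0]]
-30 [[289.0, 176.0], [295.0, 171.0]] [[294.0, 231.0], [296.0, 215.0]]
-45 [[292.0, 178.0], [302.0, 175.0]] [[295.0, 230.0], [298.0, 215.0]]
-60 [[295.0, 180.0], [306.0, 180.0]] [[296.0, 231.0], [300.0, 217.0]]
```

```bash
sed -i 's/^W=.*/W=[(-200,140,235),(-80,135,222),(-80,100,222),(-80,75,220),(-80,50,214)]/' kk.py; python3 kk.py
```

```text
[-0.0008, -0.0021, -0.0008, 0.1151, 0.1964, 0.1116] dist 190.2 ang 0.2 minrows 4
[-0.0008, -0.0021, -0.0008, 0.2511, 0.203, 0.1977] dist 120.8 ang 0.0 minrows 2
[-0.0008, -0.0021, -0.0008, 0.2511, 0.2497, 0.1977] dist 35.0 ang 0.0 minrows 1
[-0.0008, -0.0021, -0.0008, 0.25, 0.283, 0.2] dist 25.1 ang 0.0 minrows 1
[-0.0008, -0.0021, -0.0008, 0.2465, 0.3164, 0.2072] dist 25.7 ang 0.0 minrows 1
```

```bash
python3 -m creep '[[[0,0,0,0.1151,0.1964,0.1116,0],[0,0,0,0.1151,0.1964,0.1116,0],[0,0,0,0.1151,0.1964,0.1116,0],[0,0,0,0.1151,0.1964,0.1116,0],[0,0,0,0.1151,0.1964,0.1116,0],[0,0,0,0.18,0.2,0.155,0],[0,0,0,0.2511,0.203,0.1977,0],[0,0,0,0.2511,0.203,0.1977,0],[0,0,0,0.2511,0.225,0.1977,0],[0,0,0,0.2511,0.2497,0.1977,0],[0,0,0,0.2505,0.26,0.199,0],[0,0,0,0.25,0.272,0.1995,0],[0,0,0,0.25,0.283,0.2,0],[0,0,0,0.25,0.283,0.2,0]]]'; python3 kp.py | grep -v pale|head -2; python3 kk.py|tail -1
```

```text
time: 35.67
eef_pos: [651.1, 126.9, 220.2]
eef_rot: [-179.9, -26.2, -4.6]
ft_force: [-0.5, 0.6, 0.2]
gripper_width: 0.3
grasp_force: 0.0
top 11 [293 169] [299 182] [296.6 174.5]
side 0
[-0.001, -0.0022, -0.0006, -0.0036, 0.0339, 0.0072] dist 25.7 ang 0.0 minrows 1
```

```bash
python3 -m creep '[[[0,0,0,0,-0.02,0,0],[0,0,0,0,-0.05,-0.03,0],[0,0,0,-0.02,-0.06,-0.08,0],[0,0,0,-0.1,-0.08,-0.12,0],[0,0,0,-0.2,-0.15,-0.18,0],[0,0,0,-0.25,-0.25,-0.2,0],[0,0,0,-0.25,-0.28,-0.2,0],[0,0,0,-0.25,-0.28,-0.2,0],[0,0,0,-0.25,-0.28,-0.2,0]]]'; python3 kp.py | head -4
python3 - <<'E'
from h import *
for n,(x0,y0,w,h) in dict(top=(275,155,50,46),side=(265,200,60,50)).items():
    i=cv2.imread(f"pics/k_{n}.png")[y0:y0+h,x0:x0+w];c=i.astype(int)
    print(n);B,G,Rr=c[...,0],c[...,1],c[...,2]
    L=np.where((Rr>150)&(B<0.4*Rr)&(G>.6*Rr),'Y',np.where((Rr>130)&(G<0.4*Rr),'R',np.where((Rr<175)&(B<.62*Rr)&(G<.72*Rr),'d',np.where(abs(Rr-B)<30,'g',np.where(Rr>190,'.','o')))))
    for r in L[::2]: print(''.join(r))
E
```

```text
time: 36.9
eef_pos: [432.5, 358.7, 271.8]
eef_rot: [-180.0, -26.3, -4.2]
ft_force: [0.0, -1.3, -0.4]
gripper_width: -0.2
grasp_force: 0.0
top 6 [296 182] [305 191] [301.2 187.8]
top px at pale seat [[244, 209, 130], [238, 190, 87], [191, 147, 101], [163, 125, 87]]
side 0
side px at pale seat [[246, 225, 156], [247, 247, 133], [222, 173, 118], [198, 149, 103]]
top
dddddddddddddddoooooo.............................
dddddddddddddddddgoooooooooo......................
dddddddddddddddddo.....ooooooooo..................
ddddddddddddddddo............dd....oooooooo.......
dddddddgdddddddo.......Y.ododd..........oooooooooo
ddddddddddddddo.......ddddddd............ooodddddd
dddddddddddddo.........dddddo...........oooddddddd
dddddddddddddo........oddddd............oodddddddd
ddddddddddddo.........odddd............ooddddddddo
dddddddddddo............od............oooddddddddg
ddddddddddo.............do....o......oooddddddddgg
ddddddg................YY...........oooddddddddogg
dddddg.g.........................YY.oodddddddddggg
ddddgo.g..YY......YYYYYYYYYYY...YY.oooddddddddgggo
dddgo.gg............
[... 1268 characters left out ...]
............ooooo............
..........................................ooodd.oodddd......
ooodooo...................................ooddo.............
....oooooddooooooo........................o.dd..............
............oooooooooooooooo..............oddo..............
........................ooo.......doooo..odddd..............
.....oooo.................o......Yddoooo.oddd...............
....ddoooooooooo.................ddo.....ddo................
...dddddddddddooooooooooo.......Yoo.....doo.................
...ddoodddddddddddddddooo...............dod.................
...odood..........oooddd.gggggggg.....oodd..................
...odddo....................gggggggggggggg..................
```

```bash
python3 -m creep '[[[0,0,0,0,0,0,0],[0,0,0,0,0,0,0],[0,0,0,0,0,0,0],[0,0,0,0,0,0,0]]]'|head -1; python3 kp.py|head -1; python3 -c "from plant import *;print(hand_in())"
```

```text
time: 37.5
top 4 [296 182] [304 191] [300.  186.5]
the job is handed in; nothing more can be done
None
```

The job is handed in at 37.5 s on the robot's clock: both dark bars are in the cradle against the stop, the chock has been pushed up and let go, the pale bar is in the groove, and the keeper is down across it. The chock's force is my estimate, about 4 N, worked out from how far it moved after touching; I got no verdict back.

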